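# Fold the tray's cover over and tuck it under the lip

## Robot

A 6-joint arm with a two-finger parallel gripper is mounted at the origin on the work surface. World frame = base frame: x ahead of the robot, y to its left, z up, the work surface at z = 0. Lengths are in m, angles in rad, forces in N, time in s.
With the tool pointing down it reaches from about 0.275 to 0.85 m from the base axis. Payload 19 kg.
Tool frame: the origin (TCP) lies between the finger pads; the fingertips stand env.finger_overhang ahead of it and the grasp point (between the pads) lies 8 mm behind it (env.finger_overhang is the distance from the TCP to the fingertips, in m); z points along the fingers, y is the line along which they close (so a half turn about z gives the same grasp; the last joint's range is limited). The gripper opens to 85 mm and grips with 20 to 120 N. Pads are 22 mm wide; open, the fingers measure 114 mm over their backs; the gripper's body (76 mm by 85 mm) begins 54 mm behind the grasp point. The pads swing forward as they close: fully open they stand 13 mm farther back than shut.
Start: joints at [-1.437, 0.15, 1.437, -0, 1.554, -0.134], TCP at [0.152, -0.554, 0.242] pointing down, gripper open.
Joint ranges: [-2.8, 2.8], [-0.68, 2.1], [0.12, 2.68], [-1.39, 4.53], [0.16, 2.79], [-2.81, 2.81]. Speed limits (rad/s): [1.89, 1.89, 2.22, 3.01, 3.01, 3.01].

## Interface

Orientations are given as a unit quaternion [x, y, z, w].
In Python, from workcell import env gives the robot as it stands.
- The arm moves only by the tool arm_command, never from a script. Its argument "plan" is a list that holds one entry, the list of rows, each a list of 7 numbers: the opening, from -1 (shut) to 1 (fully open), so that 0 is half open, then the shift along the tool's x, y, z in mm, then the turn, a rotation vector about the tool's x, y, z in degrees. In form: [[[grip, tx, ty, tz, rx, ry, rz], ...]]. A call has 1 to 5 rows; each row shifts and turns the commanded pose from where the row before left it, along the tool's axes as they then stand; what a row does not reach is not made up. A row lasts 1/12 s, in which the tool goes at most 41.7 mm and 7.16 degrees, less where a joint would pass 70% of its speed; a pose out of reach is approached as far as the arm can. A call is refused whole if a number of a shift passes 41.7 or a number of a turn 7.16, either way. A call with a gripper value outside its range is refused whole. The fingers move at their own pace and stop on an object; the grip force is fixed at half the most. Time passes only in rows, so rows that do not move let the fingers close. It gives the time, the measured TCP pose, the force, the opening and the grip force at its end, in the units of the state.
- env.get_obs(): the state, without advancing time (a new reading comes with each control period).
- env.capture(name): name is "scene" or "top" or "wrist"; returns a dict with "pixels" (400x640x3 uint8, blue, green, red), "mtx" (3x3 intrinsics, pixels), "k1" (the pictures are not rectified: a ray, as slopes to the right and down, at radius r is drawn at 1 + k1 r^2 times it, then the intrinsics apply), "R" (3x3) and "t" (3): a world point X has camera coordinates R X + t; the wrist camera has in their place "mount" (4x4, takes a point from camera to tool coordinates, whose origin is the TCP and whose axes are the flange's). Camera axes: x right, y down, z forward; pixel columns grow to the right and rows downward; lengths in m; the calibration is good to about 2 mm. A picture is of the moment at which its call begins: read the wrist's pose just before it. There is no depth.
- env.sign_off(): hands the job in; it is judged then, once.
The state is a dict: "clock": time; "joints": joint angles; "qvel": joint speeds; "tau": joint torques, N m; "tcp_pos": TCP position; "orientation": TCP orientation; "wrist_force": force on the tool from outside, world axes, zero at the start; "torque": the same for the moment, N m; "width": finger opening in m; "grasp_force": force on a finger pad.
Only numpy, scipy, OpenCV 4.12 (cv2) and the standard library are available. Lean on these libraries where they do the work, as an engineer would, in place of code of your own. Each camera call takes 0.05 s, during which the arm holds its last target. There are 200 camera calls.

## Task

Shut the sown tray for its dark days: with the fingertips push the standing white cover over until it lies flat on the tray, then push it along by its green ridge until its free edge is fully home beneath the orange lip, so that it stays down when you let go. Do not grip the cover between the fingers, and leave the shaker, the jar and the scale standing where they are.

Things in the scene. Friction and masses are not known exactly. Their poses are not given: they have to be found in the camera images.
- tray: Black sowing tray fixed to the bench, 150 x 140 mm, 44 mm high, filled to 27 mm with pale growing mat and seeds. Origin: centre of its underside, on the bench. Its x axis points (level) from the cover's hinge to the orange lip, z up; its y axis runs along the hinge.
- hinge_axis (a point): Middle of the cover's hinge axis, 65 mm from the tray's centre towards its -x, 48 mm above the bench; the axis runs along the tray's y. Two grey hinge blocks stand at its ends (63 to 69 mm either side of the middle, tops 54 mm above the bench). Axes as the tray's.
- cover_hinge (a joint): Fold angle of the cover about the hinge axis, rad: 0 = lying flat over the tray (a stop), about 1.57 = standing upright on the hinge side, more leans away from the lip; range 0 to 1.9. A weak spring (0.08 N m/rad, relaxed at 1.55; about 1 N at the free edge when flat) swings it back up to 1.2 rad or so whenever it is let go without being tucked.
- cover (a joint): How far the cover has been slid in its slotted hinge, along its own length away from the hinge, m: 0 = drawn back, 0.020 = fully home (a stop). About 2 N of friction keeps it where it is put. When flat, the free edge is 6 mm short of the lip at 0, and 14 mm under it at 0.020. If it is slid more than 5 mm before it is flat, the edge strikes the top of the lip.
- cover_edge (a point): Middle of the cover's free edge, mid-thickness. The cover is a stiff white plate 120 mm wide and 4 mm thick that reaches from 4 to 112 mm from the hinge axis (drawn back). The x axis here points along the cover from hinge to free edge, z out of its outer face (up when flat; away from the lip when upright), y along the edge. When flat its top face is 50 mm above the bench.
- ridge (a point): Middle of the hinge-side face of the green ridge on the cover's outer face, the face to push against: 70 mm from the hinge axis when drawn back (90 mm when home), 4 mm above the outer face. The ridge is 100 mm long along the edge, 5 mm thick and 8 mm high. Axes as those of cover_edge.
- lip_mouth (a point): Middle of the lower edge of the orange lip's opening, 53 mm above the bench: the lip is a fixed 100 mm long strip, 4 mm thick, that overhangs the tray's end from here 22 mm in the tray's +x; its underside is 3 mm above the top face of the flat cover, its top 57 mm above the bench. Axes as the tray's.
- shaker: Loose white seed shaker bottle with green cap, 42 mm across, 105 mm tall, beside the tray. Origin: centre of its underside. Leave it alone.
- seed_jar: Loose seed jar with orange lid, 72 mm across, 125 mm tall, beside the tray. Origin: centre of its underside. Leave it alone.
- scale: Loose blue scale with steel pan, 90 x 110 mm, 19 mm high, beyond the lip. Origin: centre of its underside. Leave it alone.
Mind the look-alikes: they are no part of the job. There is more than one size of the tray; the one meant has the size given above.

How it is judged:
On the way, in this order (a step that is already met when the one before it is completed fails the run):
1. the cover is folded flat while still drawn back (value of joint cover_hinge below 0.08 rad and value of joint cover below 0.012 m).
2. its edge is pushed home beneath the lip (value of joint cover_hinge below 0.06 rad and value of joint cover above 0.015 m), for 0.2 s.
At the end, for the whole second after the job is handed in: The cover lies flat (fold angle below 0.06 rad) by itself, its free edge at least 8 mm beneath the lip and slid at least 15 of its 20 mm; the shaker, jar and scale rest within 20 mm of where they began (all of step 2 and x of cover_edge in the frame of lip_mouth above 0.008 m and z of cover_edge in the frame of lip_mouth below 0 m and linear speed of each of shaker, seed_jar, scale below 0.02 m/s and distance of each of shaker, seed_jar, scale from where it was at the start of the episode below 0.02 m); the robot touches nothing.
It fails at once if the shaker was shifted, tipped or lifted (distance of shaker from where it was at the start of the episode above 0.02 m or angle between shaker's own z axis and vertical above 0.3 rad).
It fails at once if the seed jar was shifted, tipped or lifted (distance of seed_jar from where it was at the start of the episode above 0.02 m or angle between seed_jar's own z axis and vertical above 0.3 rad).
It fails at once if the scale was shifted, tipped or lifted (distance of scale from where it was at the start of the episode above 0.02 m or angle between scale's own z axis and vertical above 0.3 rad).
It fails at once if the cover was taken between the fingers (x of the grasp point in the frame of cover_edge between -0.1 and 0.012 m and y of the grasp point in the frame of cover_edge between -0.07 and 0.07 m and z of the grasp point in the frame of cover_edge between -0.004 and 0.004 m).
It also fails if it takes over 40 s, if anything falls off the work surface, if the arm or the gripper's body presses on something with over 40 N, if the wrist force passes 120 N, or if a joint passes its speed limit or range.

## Working session

There is one attempt and no reset: what is moved stays moved. The work goes in short steps, Python scripts to look and compute and a tool call to move; the robot and the scene stay as the last step left them, time stands still between calls to the robot, and variables do not carry over. Pictures are saved under pics/ and viewed, at most 11 in all, crops included, and the job is handed in when it is done.

Besides the shell and the picture viewer there is one more tool, called after "Request:" as name([rows], argument=value, ...), one row to a line, values as JSON. arm_command: Moves the arm, as the interface text tells. Its arguments: {"type":"object","properties":{"plan":{"type":"array"}},"required":["plan"]}

```bash
ls; mkdir -p pics
python3 - <<'E'
from workcell import env
import cv2
for n in("scene","top"):
    c=env.capture(n); cv2.imwrite(f"pics/{n}0.png",c["pixels"]); print(n,c["mtx"].tolist(),c["k1"],c["R"].tolist(),c["t"].tolist())
o=env.get_obs(); print(o, env.finger_overhang)
E
```

```text
pics
scene [[398.1119660724173, 0.0, 322.8809775149751], [0.0, 398.1119660724173, 198.5303144020605], [0.0, 0.0, 1.0]] 0.00013482870925235447 [[0.8513132626666237, 0.5243844956480219, 0.0169301367944176], [0.2888126291119625, -0.4414456316550158, -0.8495369441985087], [-0.43801026708667934, 0.7281117050402865, -0.5272573858278157]] [-0.4711625041418292, -0.08803942081018931, 1.2588105598444335]
top [[380.0638222047288, 0.0, 318.76653683271536], [0.0, 380.0638222047288, 201.70318173742342], [0.0, 0.0, 1.0]] -0.04821791734092562 [[0.009487087991368862, -0.9993983925893635, -0.033359377260976736], [-0.9989724088257502, -0.007993922400755771, -0.044611922280131416], [0.044318411143923174, 0.0337483346914606, -0.9984472586667915]] [0.006904038835340216, 0.5337409443307727, 0.921855838186273]
{'clock': 0.1, 'joints': array([-1.43700802e+00,  1.50976139e-01,  1.43791640e+00, -8.97517497e-06,
        1.55378962e+00, -1.33972969e-01]), 'qvel': array([ 0.0004625 , -0.000342  , -0.0029277 , -0.00029419,  0.00093446,
       -0.00186516]), 'tau': array([ 5.89919175e-03, -7.14377618e+01, -5.71795785e+01,  3.76068192e-05,
        7.12634908e-03,  9.90195940e-05]), 'tcp_pos': array([ 0.15209741, -0.55432396,  0.24173813]), 'orientation': array([ 9.91051208e-01,  1.33481107e-01, -4.43659835e-06, -5.44751410e-04]), 'wrist_force': array([-0.08383684, -0.0398423 , -1.43358569]), 'torque': array([-0.00021777,  0.04531817, -0.01875197]), 'grasp_force': 0.0, 'width': 0.0851459387290293} 0.011
```

View pics/scene0.png

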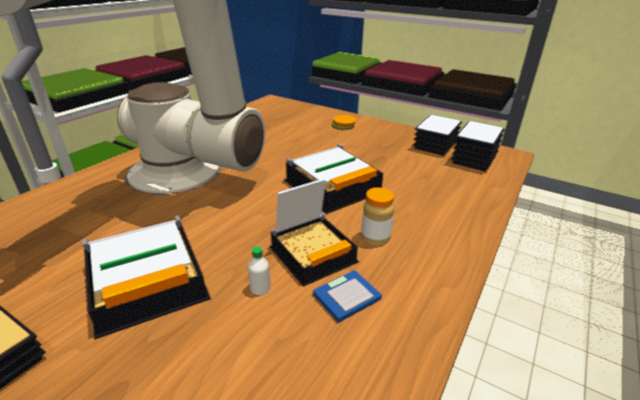

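View pics/top0.png

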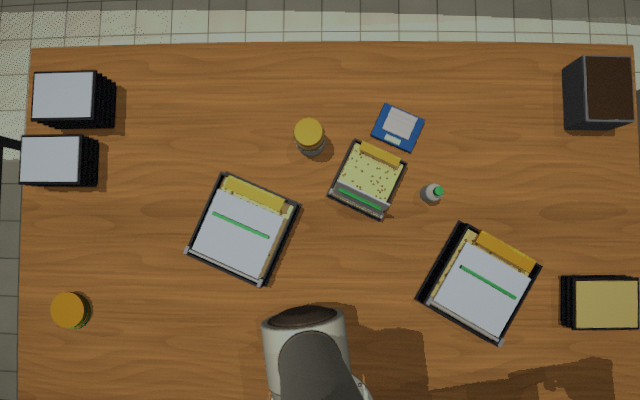

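The scene view shows the small open tray with its upright cover at about (313,240), the shaker at (259,272), the jar at (378,217) and the scale at (348,295). The top view shows the same tray at (368,180), with its lip at (383,153), green ridge at (360,198), jar at (309,133), shaker at (433,193) and scale at (398,127). The two larger, already closed trays are the look-alikes.

```bash
cat > h.py <<'E'
import numpy as np, cv2
from workcell import env
def ray(c,uv):
    K=c["mtx"]; d=(np.array(uv,float)-K[:2,2])/np.diag(K)[:2]; s=d.copy()
    for _ in range(20): s=d/(1+c["k1"]*(s@s))
    if "mount" in c:
        q=c["pose"]; R=q[:3,:3]@c["mount"][:3,:3]; return (q@c["mount"])[:3,3], R@np.r_[s,1]
    return -c["R"].T@c["t"], c["R"].T@np.r_[s,1]
def onz(c,uv,z):
    o,d=ray(c,uv); return o+d*(z-o[2])/d[2]
def mask(c,box,lo,hi):
    h=cv2.cvtColor(c["pixels"],cv2.COLOR_BGR2HSV); m=cv2.inRange(h,np.array(lo),np.array(hi)); k=np.zeros_like(m); x0,y0,x1,y1=box; k[y0:y1,x0:x1]=m[y0:y1,x0:x1]
    n,l,s,_=cv2.connectedComponentsWithStats(k); return (l==1+np.argmax(s[1:,4])).astype(np.uint8)*255
def rect(m,c,z):
    cs=cv2.findContours(m,cv2.RETR_EXTERNAL,cv2.CHAIN_APPROX_NONE)[0]; p=np.vstack(cs)[:,0]
    P=np.array([onz(c,q,z)[:2] for q in p],np.float32); (ce,wh,_)=r=cv2.minAreaRect(P); return np.array(ce),wh,cv2.boxPoints(r)
E
python3 - <<'E'
from h import *
c=env.capture("top"); H=cv2.cvtColor(c["pixels"],cv2.COLOR_BGR2HSV)
for p in [(383,153),(360,198),(370,175),(340,180),(309,133),(437,189),(398,125),(300,300),(380,185)]: print(p,H[p[1],p[0]])
for n,z,lo,hi,b in [("lip",.057,(18,150,120),(26,255,255),(350,130,415,172)),("ridge",.12,(45,90,40),(85,255,255),(325,180,400,220)),("jar",.125,(15,150,90),(28,255,255),(290,110,330,150)),("cap",.105,(45,90,40),(85,255,255),(420,180,450,205)),("scale",.019,(100,100,40),(125,255,255),(360,95,430,160))]:
    m=mask(c,b,lo,hi); ce,wh,bp=rect(m,c,z); print(n,cv2.countNonZero(m),ce.round(4),np.round(wh,4),bp.round(4).tolist())
a=cv2.resize(c["pixels"][95:225,280:450],None,fx=4,fy=4,interpolation=cv2.INTER_CUBIC); cv2.imwrite("pics/topc.png",a)
E
```

```text
(383, 153) [ 23 176 162]
(360, 198) [ 67 158 126]
(370, 175) [ 34  78 167]
(340, 180) [ 39  30 168]
(309, 133) [ 25 161 162]
(437, 189) [ 67 144 147]
(398, 125) [ 21  11 158]
(300, 300) [ 16 158 142]
(380, 185) [ 34  87 147]
lip 423 [ 0.6468 -0.1313] [0.1005 0.0241] [[0.6146000027656555, -0.17180000245571136], [0.6365000009536743, -0.18199999630451202], [0.6790000200271606, -0.0908999964594841], [0.6571000218391418, -0.08070000261068344]]
ridge 195 [ 0.5366 -0.0797] [0.1006 0.009 ] [[0.5110999941825867, -0.12319999933242798], [0.5192000269889832, -0.12710000574588776], [0.5620999932289124, -0.03610000014305115], [0.5539000034332275, -0.03220000118017197]]
jar 1363 [0.6866 0.0297] [0.0869 0.0856] [[0.642799973487854, 0.0722000002861023], [0.6434999704360962, -0.013399999588727951], [0.7303000092506409, -0.01269999984651804], [0.7297000288963318, 0.07289999723434448]]
cap 72 [ 0.5561 -0.2545] [0.0181 0.021 ] [[0.5442000031471252, -0.2475000023841858], [0.5509999990463257, -0.26739999651908875], [0.5680999755859375, -0.2615000009536743], [0.5612999796867371, -0.24169999361038208]]
scale 726 [ 0.7173 -0.1796] [0.1082 0.0889] [[0.654699981212616, -0.21089999377727509], [0.7358999848365784, -0.24709999561309814], [0.7799000144004822, -0.14820000529289246], [0.6987000107765198, -0.11209999769926071]]
```

View pics/topc.png

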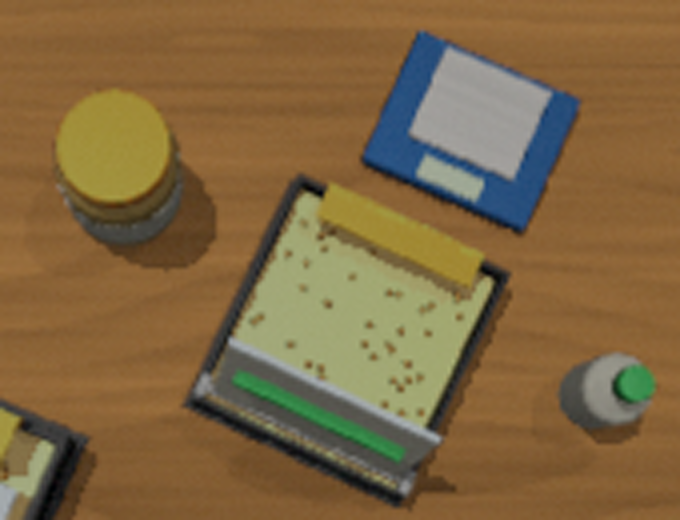

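The top crop shows the tray with the lip at (400,235), the grey cover standing almost upright (edge line from (235,345) to (438,438)), and the ridge at (318,415). The lip measures 100 x 24 mm and the ridge 100 mm, which match the given sizes. Tray yaw is about -25°, so the hinge is near (0.530, -0.077).

Plan: with the fingers shut and tilted, press on the cover's outer face just on the hinge side of the ridge. Follow the arc down to flat, then push on the ridge without letting go.

```bash
cat >> h.py <<'E'
from scipy.spatial.transform import Rotation as Ro
YAW=np.deg2rad(-25.); X=np.array([np.cos(YAW),np.sin(YAW),0]); Y=np.array([-X[1],X[0],0]); Z=np.array([0,0,1.])
HINGE=np.array([.5299,-.0767,.048])
def toolR(phi):  # tool x=X tilted, y=-Y, phi deg tilt towards +X
    b=np.column_stack([X,-Y,-Z]); return Ro.from_matrix(b)*Ro.from_rotvec([0,np.deg2rad(phi),0])
def plan(wps,p=None,R=None,grip=-1):  # wps: list of (pos,Rot,n); prints tool-frame rows
    o=env.get_obs(); p=o["tcp_pos"] if p is None else p; R=Ro.from_quat(o["orientation"]) if R is None else R; rows=[]
    for q,S,n in wps:
        rv=(R.inv()*S).as_rotvec()/n; d=(q-p)/n
        for _ in range(n):
            r=np.r_[R.inv().apply(d)*1e3,np.rad2deg(rv)]; r=np.round(r,1)+0
            rows.append([grip]+r.tolist()); p=p+R.apply(r[:3]/1e3); R=R*Ro.from_rotvec(np.deg2rad(r[3:]))
    for i in range(0,len(rows),5): print([rows[i:i+5]])
    return p,R
def state():
    o=env.get_obs(); t=Ro.from_quat(o["orientation"]); z=t.apply([0,0,1]); d=o["tcp_pos"]-HINGE
    f=o["wrist_force"]; print("t",o["clock"].__round__(2),"tcp",o["tcp_pos"].round(4),"hingeframe x,y,z mm",np.round([d@X*1e3,d@Y*1e3,d[2]*1e3],1),"tilt",np.rad2deg(np.arctan2(z@X,-z[2])).round(1),"toolx",t.apply([1,0,0]).round(3),"F x,y,z",np.round([f@X,f@Y,f[2]],1),"w",o["width"].__round__(4),"J",o["joints"].round(2))
E
python3 - <<'E'
from h import *
plan([(HINGE-.10*X+.21*Z,toolR(0),16)]); state()
E
```

```text
[[[-1, 25.9, -26.6, -1.0, 0.0, 0.0, 2.5], [-1, 24.7, -27.7, -1.0, 0.0, 0.0, 2.5], [-1, 23.5, -28.7, -1.0, 0.0, 0.0, 2.5], [-1, 22.2, -29.7, -1.0, 0.0, 0.0, 2.5], [-1, 20.9, -30.7, -1.0, 0.0, 0.0, 2.5]]]
[[[-1, 19.5, -31.6, -1.0, 0.0, 0.0, 2.5], [-1, 18.1, -32.4, -1.0, 0.0, 0.0, 2.5], [-1, 16.7, -33.1, -1.0, 0.0, 0.0, 2.5], [-1, 15.3, -33.8, -1.0, 0.0, 0.0, 2.5], [-1, 13.8, -34.5, -1.0, 0.0, 0.0, 2.5]]]
[[[-1, 12.2, -35.0, -1.0, 0.0, 0.0, 2.5], [-1, 10.7, -35.5, -1.0, 0.0, 0.0, 2.5], [-1, 9.1, -36.0, -1.0, 0.0, 0.0, 2.5], [-1, 7.6, -36.3, -1.0, 0.0, 0.0, 2.5], [-1, 6.0, -36.6, -1.0, 0.0, 0.0, 2.5]]]
[[[-1, 4.4, -36.9, -1.0, 0.0, 0.0, 2.5]]]
t 0.15 tcp [ 0.1521 -0.5543  0.2418] hingeframe x,y,z mm [-140.5 -592.5  193.8] tilt -0.0 toolx [0.964 0.265 0.   ] F x,y,z [-0.5 -0.6  0.5] w 0.0855 J [-1.44  0.15  1.44 -0.    1.55 -0.13]
```

Request:
arm_command([
  [[-1,26,-26.5,-1,0,0,2.5],[-1,24.5,-27.5,-1,0,0,2.5],[-1,23.5,-28.5,-1,0,0,2.5],[-1,22,-29.5,-1,0,0,2.5],[-1,21,-30.5,-1,0,0,2.5]],
])

```text
clock: 0.57
tcp_pos: [0.2421, -0.3913, 0.247]
orientation: [1.0, 0.023, -0.0, -0.0]
wrist_force: [0.7, -1.2, 0.5]
width: 0.0257
grasp_force: 0.0
```

Request:
arm_command([
  [[-1,19.5,-31.5,-1,0,0,2.5],[-1,18,-32.5,-1,0,0,2.5],[-1,16.5,-33,-1,0,0,2.5],[-1,15.5,-34,-1,0,0,2.5],[-1,14,-34.5,-1,0,0,2.5]],
])

```text
clock: 0.98
tcp_pos: [0.332, -0.2287, 0.2524]
orientation: [0.996, -0.085, 0.0, 0.0]
wrist_force: [1.2, -0.6, -0.2]
width: -0.0
grasp_force: 0.0
```

Request:
arm_command([
  [[-1,12,-35,-1,0,0,2.5],[-1,10.5,-35.5,-1,0,0,2.5],[-1,9,-36,-1,0,0,2.5],[-1,7.5,-36.5,-1,0,0,2.5],[-1,6,-36.5,-1,0,0,2.5]],
])

```text
clock: 1.4
tcp_pos: [0.4211, -0.066, 0.2574]
orientation: [0.981, -0.193, 0.0, -0.0]
wrist_force: [1.6, 0.1, -0.1]
width: 0.0002
grasp_force: 0.0
```

Request:
arm_command([
  [[-1,4.5,-37,-1,0,0,2.5],[-1,0,0,0,0,0,0],[-1,0,0,0,0,0,0]],
])

```text
clock: 1.65
tcp_pos: [0.4392, -0.0337, 0.258]
orientation: [0.977, -0.212, -0.0, -0.0]
wrist_force: [0.6, -0.5, -0.1]
width: 0.0001
grasp_force: 0.0
```

Run:
```python
from h import *
state(); c=env.capture("wrist"); cv2.imwrite("pics/w1.png",c["pixels"]); print(c["mount"])
```

```text
t 1.65 tcp [ 0.4392 -0.0337  0.258 ] hingeframe x,y,z mm [-100.3    0.7  210. ] tilt -0.0 toolx [ 0.91  -0.414 -0.001] F x,y,z [ 0.7 -0.3 -0.1] w 0.0001 J [-0.25 -0.14  1.7   0.    1.58  1.75]
[[ 1.21170502e-04 -9.62880348e-01 -2.69928548e-01  6.89036576e-02]
 [ 9.99999798e-01  2.85255485e-04 -5.68655758e-04  1.10530391e-05]
 [ 6.24546053e-04 -2.69928425e-01  9.62880187e-01 -1.31252353e-01]
 [ 0.00000000e+00  0.00000000e+00  0.00000000e+00  1.00000000e+00]]
```

View pics/w1.png

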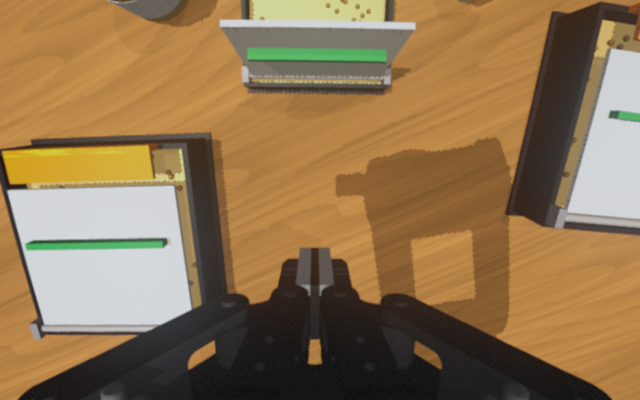

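The wrist view shows the cover straight ahead: free edge from (222,24) to (413,26), ridge from (248,55) to (386,55), and hinge blocks at (246,74) and (387,74). The shut fingertips are at (315,250), and the tool's yaw matches the hinge.

Run:
```python
from h import *
from scipy.optimize import brentq
o=env.get_obs(); c=env.capture("wrist"); q=np.eye(4); q[:3,:3]=Ro.from_quat(o["orientation"]).as_matrix(); q[:3,3]=o["tcp_pos"]; c["pose"]=q
def byw(a,b,w):
    z=brentq(lambda z:np.linalg.norm(onz(c,a,z)-onz(c,b,z))-w,0,.2); A,B=onz(c,a,z),onz(c,b,z); m=(A+B)/2-HINGE
    print(np.round([m@X*1e3,m@Y*1e3,m[2]*1e3],1),"yaw of Y off deg",np.rad2deg(np.arctan2(-(A-B)@X,(A-B)@Y)).round(2))
m=mask(c,(200,30,430,70),(45,90,40),(85,255,255)); r=cv2.minAreaRect(cv2.findNonZero(m)); x,y,w,h=cv2.boundingRect(m); print(x,y,w,h)
byw((x-.5,y+h/2),(x+w-.5,y+h/2),.1)
byw((221.5,25),(413.5,26),.12)
for uv in [(246,68),(387,68),(246,82),(387,82)]:
    d=onz(c,uv,.054)-HINGE; print(uv,np.round([d@X*1e3,d@Y*1e3],1))
state()
a=cv2.resize(c["pixels"][0:110,200:430],None,fx=3.4,fy=3.4,interpolation=cv2.INTER_CUBIC); cv2.imwrite("pics/w1c.png",a)
```

```text
246 49 139 14
[ 7.2  0.  78.1] yaw of Y off deg 0.49
[ 20.8  -1.4 108.7] yaw of Y off deg 0.23
(246, 68) [ 6.7 63.6]
(387, 68) [  7.8 -66.6]
(246, 82) [-5.6 64.1]
(387, 82) [ -4.5 -67.3]
t 1.75 tcp [ 0.4387 -0.0356  0.2581] hingeframe x,y,z mm [-100.1   -1.3  210.1] tilt -0.0 toolx [ 0.909 -0.416 -0.001] F x,y,z [ 0. -1. -0.] w -0.0 J [-0.26 -0.14  1.7  -0.    1.58  1.74]
```

View pics/w1c.png

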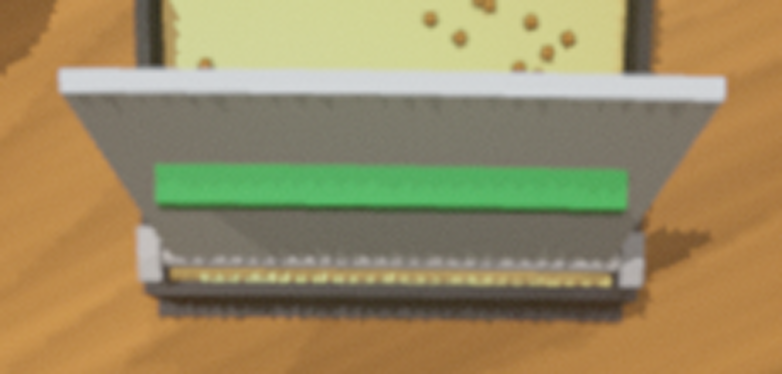

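The cover's edge is at (20.8, 108.7) mm from the hinge, which gives a radius of 111 mm and an angle of about 79°. The hinge blocks fit to within 1 mm. The crop shows a clear gap between the ridge (y 165-210) and the hinge (y 260) for the fingertips.

```bash
cat >> h.py <<'E'
def tcp_at(th,phi,r,off,OV=11,HW=11):  # front tip corner on outer face at r (mm), off mm away from face
    t,f=np.deg2rad([th,phi]); e=np.array([np.cos(t),np.sin(t)]); n=np.array([-np.sin(t),np.cos(t)])
    c=r*e+(2+off)*n-HW*np.array([np.cos(f),np.sin(f)])-OV*np.array([np.sin(f),-np.cos(f)])
    return HINGE+(c[0]*X+c[1]*Z)/1e3
E
python3 - <<'E'
from h import *
p,R=plan([(tcp_at(79,50,60,25),toolR(50),8)])
ths=[79,74,69,64]
plan([(tcp_at(79,50,60,5),toolR(50),2)],p,R)
E
```

```text
[[[-1, 8.7, -0.1, 18.4, 0.0, 6.3, 0.0], [-1, 6.6, -0.1, 19.3, 0.0, 6.3, 0.0], [-1, 4.5, -0.1, 19.9, 0.0, 6.3, 0.0], [-1, 2.3, -0.1, 20.2, 0.0, 6.3, 0.0], [-1, 0.0, -0.1, 20.4, 0.0, 6.3, 0.0]]]
[[[-1, -2.2, -0.1, 20.3, 0.0, 6.3, 0.0], [-1, -4.4, -0.1, 19.9, 0.0, 6.3, 0.0], [-1, -6.6, -0.1, 19.3, 0.0, 6.3, 0.0]]]
[[[-1, 4.8, 0.0, 8.7, -0.1, -0.2, 0.1], [-1, 4.8, 0.0, 8.7, -0.1, -0.2, 0.1]]]
```

Request:
arm_command([
  [[-1,8.5,0,18.5,0,6.3,0],[-1,6.5,0,19.5,0,6.3,0],[-1,4.5,0,20,0,6.3,0],[-1,2.5,0,20,0,6.3,0],[-1,0,0,20.5,0,6.3,0]],
])

```text
clock: 2.17
tcp_pos: [0.4783, -0.0548, 0.1662]
orientation: [0.939, -0.206, 0.268, 0.059]
wrist_force: [1.1, -1.5, -0.9]
width: -0.0001
grasp_force: 0.0
```

Request:
arm_command([
  [[-1,-2,0,20.5,0,6.3,0],[-1,-4.5,0,20,0,6.3,0],[-1,-6.5,0,19,0,6.3,0],[-1,0,0,0,0,0,0],[-1,0,0,0,0,0,0]],
])

```text
clock: 2.58
tcp_pos: [0.4963, -0.0692, 0.1229]
orientation: [0.896, -0.202, 0.383, 0.093]
wrist_force: [-0.0, 0.1, 0.6]
width: -0.0004
grasp_force: 0.0
```

Run:
```python
from h import *
state(); c=env.capture("wrist"); cv2.imwrite("pics/w2.png",c["pixels"])
plan([(tcp_at(79,50,60,5),toolR(50),3)])
```

```text
t 2.58 tcp [ 0.4963 -0.0692  0.1229] hingeframe x,y,z mm [-33.6  -7.5  74.9] tilt 46.5 toolx [ 0.624 -0.291  0.725] F x,y,z [-0.1  0.1  0.6] w -0.0004 J [-0.16 -0.28  2.31 -0.6   0.39  2.33]
[[[-1, 0.9, -2.5, 9.2, 0.3, 1.2, 0.0], [-1, 0.7, -2.4, 9.3, 0.3, 1.2, 0.0], [-1, 0.5, -2.4, 9.3, 0.3, 1.2, 0.0]]]
```

View pics/w2.png

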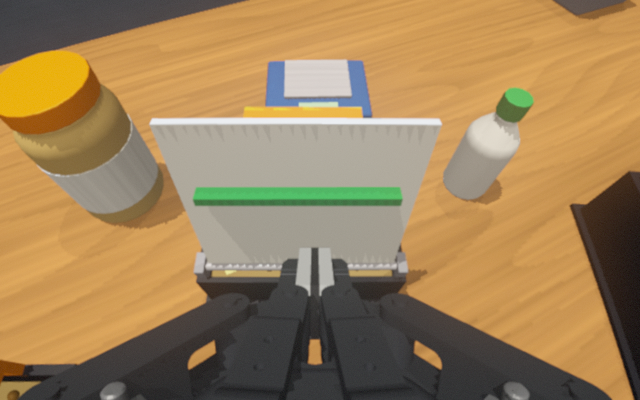

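The wrist view shows the fingertips at (315,250) behind the cover, below the ridge (y 195) and above the hinge. Jar and shaker are well clear to the sides. J5 is close to its limit, so I'll keep the tilt at 45° or less.

Run:
```python
from h import *
p,R=plan([(tcp_at(79,45,59,3),toolR(45),5)])
print()
p,R=plan([(tcp_at(70,41,60,0),toolR(41),5),(tcp_at(60,37,60,0),toolR(37),5)],p,R)
```

```text
[[[-1, 0.8, -1.5, 5.8, 0.2, -0.3, 0.0], [-1, 0.8, -1.5, 5.8, 0.2, -0.3, 0.0], [-1, 0.8, -1.5, 5.8, 0.2, -0.3, 0.0], [-1, 0.9, -1.4, 5.8, 0.2, -0.3, 0.0], [-1, 0.9, -1.4, 5.8, 0.2, -0.3, 0.0]]]

[[[-1, 1.6, 0.0, 1.8, 0.0, -0.8, 0.0], [-1, 1.7, 0.0, 1.8, 0.0, -0.8, 0.0], [-1, 1.7, 0.0, 1.8, 0.0, -0.8, 0.0], [-1, 1.7, 0.0, 1.8, 0.0, -0.8, 0.0], [-1, 1.7, 0.0, 1.8, 0.0, -0.8, 0.0]]]
[[[-1, 1.1, 0.0, 1.7, 0.0, -0.8, 0.0], [-1, 1.1, 0.0, 1.7, 0.0, -0.8, 0.0], [-1, 1.1, 0.0, 1.7, 0.0, -0.8, 0.0], [-1, 1.1, 0.0, 1.7, 0.0, -0.8, 0.0], [-1, 1.2, 0.0, 1.7, 0.0, -0.8, 0.0]]]
```

Request:
arm_command([
  [[-1,1,-1.5,6,0.2,-0.3,0],[-1,1,-1.5,6,0.2,-0.3,0],[-1,1,-1.5,6,0.2,-0.3,0],[-1,1,-1.5,6,0.2,-0.3,0],[-1,1,-1.5,5,0.2,-0.3,0]],
])

```text
clock: 3.05
tcp_pos: [0.5228, -0.0723, 0.1063]
orientation: [0.902, -0.199, 0.374, 0.082]
wrist_force: [-1.0, 0.3, -0.0]
width: -0.0002
grasp_force: 0.0
```

Run:
```python
from h import *
state(); c=env.capture("wrist"); cv2.imwrite("pics/w3.png",c["pixels"])
p,R=plan([(tcp_at(70,41,59,0),toolR(41),5),(tcp_at(60,37,59,0),toolR(37),5)])
m=mask(c,(100,0,560,300),(45,90,40),(85,255,255)); print(cv2.boundingRect(m))
```

```text
t 3.05 tcp [ 0.5228 -0.0723  0.1063] hingeframe x,y,z mm [-8.3  1.  58.3] tilt 45.1 toolx [ 0.64  -0.299  0.708] F x,y,z [-1.  -0.1 -0. ] w -0.0002 J [-0.18 -0.19  2.26 -0.56  0.34  2.29]
[[[-1, 1.4, 0.2, 1.6, 0.0, -0.8, 0.0], [-1, 1.4, 0.2, 1.6, 0.0, -0.8, 0.0], [-1, 1.5, 0.2, 1.6, 0.0, -0.8, 0.0], [-1, 1.5, 0.2, 1.6, 0.0, -0.8, 0.0], [-1, 1.5, 0.2, 1.5, 0.0, -0.8, 0.0]]]
[[[-1, 1.1, 0.0, 1.7, 0.0, -0.8, 0.0], [-1, 1.1, 0.0, 1.7, 0.0, -0.8, 0.0], [-1, 1.1, 0.0, 1.7, 0.0, -0.8, 0.0], [-1, 1.1, 0.0, 1.7, 0.0, -0.8, 0.0], [-1, 1.1, 0.0, 1.6, 0.0, -0.8, 0.0]]]
(191, 216, 252, 23)
```

View pics/w3.png

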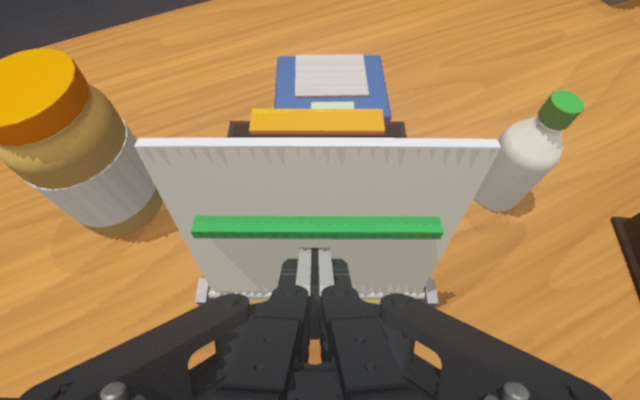

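The fingertips at (315,250) are about to touch the face just below the ridge (y 216-239) and centred on it. Now I fold it down along the arc.

Request:
arm_command([
  [[-1,1.5,0,1.6,0,-0.8,0],[-1,1.5,0,1.6,0,-0.8,0],[-1,1.5,0,1.6,0,-0.8,0],[-1,1.5,0,1.6,0,-0.8,0],[-1,1.5,0,1.6,0,-0.8,0]],
])

```text
clock: 3.52
tcp_pos: [0.5321, -0.0766, 0.1057]
orientation: [0.914, -0.202, 0.343, 0.075]
wrist_force: [-0.0, 0.0, -0.9]
width: 0.0002
grasp_force: 0.3
```

Request:
arm_command([
  [[-1,1,0,1.7,0,-0.8,0],[-1,1,0,1.7,0,-0.8,0],[-1,1,0,1.7,0,-0.8,0],[-1,1,0,1.7,0,-0.8,0],[-1,1,0,1.7,0,-0.8,0]],
])

```text
clock: 3.93
tcp_pos: [0.5406, -0.0806, 0.1026]
orientation: [0.926, -0.205, 0.31, 0.068]
wrist_force: [-0.1, 0.4, 1.1]
width: 0.0001
grasp_force: 0.4
```

```bash
cat >> h.py <<'E'
def ridgefit():  # ridge ends in the wrist view -> pixel row, cover angle by 100 mm width
    from scipy.optimize import brentq
    o=env.get_obs(); c=env.capture("wrist"); q=np.eye(4); q[:3,:3]=Ro.from_quat(o["orientation"]).as_matrix(); q[:3,3]=o["tcp_pos"]; c["pose"]=q
    m=mask(c,(100,0,560,300),(45,90,40),(85,255,255)); x,y,w,h=cv2.boundingRect(m); v=y+h/2
    oa,a=ray(c,(x-.5,v)); _,b=ray(c,(x+w-.5,v)); s=.1/np.linalg.norm(a-b); P=oa+s*(a+b)/2-HINGE
    print("ridge px",(x,y,w,h),"hinge frame mm",np.round([P@X*1e3,P@Y*1e3,P[2]*1e3],1),"r",np.hypot(P@X,P[2]).round(4),"ang",np.rad2deg(np.arctan2(P[2],P@X)).round(1)); return c
E
python3 - <<'E'
from h import *
state(); c=ridgefit(); cv2.imwrite("pics/w4.png",c["pixels"])
p,R=plan([(tcp_at(45,28,59,0),toolR(28),5),(tcp_at(30,18,60,0),toolR(18),5)])
E
```

```text
t 3.93 tcp [ 0.5406 -0.0806  0.1026] hingeframe x,y,z mm [11.4  1.  54.6] tilt 37.1 toolx [ 0.723 -0.337  0.603] F x,y,z [-0.3  0.3  1.1] w 0.0001 J [-0.21 -0.11  2.14 -0.28  0.49  1.99]
ridge px (191, 215, 253, 23) hinge frame mm [28.7  0.  72.7] r 0.0781 ang 68.5
[[[-1, 1.3, 0.2, 2.8, 0.0, -1.8, 0.0], [-1, 1.4, 0.2, 2.7, 0.0, -1.8, 0.0], [-1, 1.5, 0.2, 2.7, 0.0, -1.8, 0.0], [-1, 1.6, 0.2, 2.6, 0.0, -1.8, 0.0], [-1, 1.7, 0.2, 2.6, 0.0, -1.8, 0.0]]]
[[[-1, 1.2, 0.0, 2.7, 0.0, -2.0, 0.0], [-1, 1.3, 0.0, 2.6, 0.0, -2.0, 0.0], [-1, 1.4, 0.0, 2.6, 0.0, -2.0, 0.0], [-1, 1.5, 0.0, 2.5, 0.0, -2.0, 0.0], [-1, 1.6, 0.0, 2.5, 0.0, -2.0, 0.0]]]
```

View pics/w4.png

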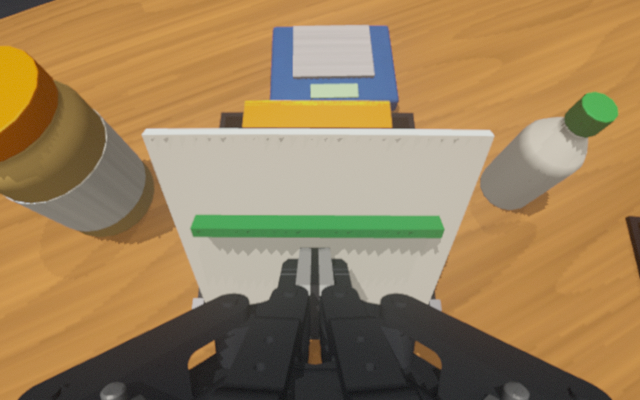

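The cover is folding: ridge at y 215-238, cover angle about 64°, the tips still just on its hinge side, and no slide seen (the ridge radius reading is unchanged). I'll continue.

Request:
arm_command([
  [[-1,1.3,0,2.8,0,-1.8,0],[-1,1.4,0,2.7,0,-1.8,0],[-1,1.5,0,2.7,0,-1.8,0],[-1,1.5,0,2.7,0,-1.8,0],[-1,1.5,0,2.7,0,-1.8,0]],
])

```text
clock: 4.4
tcp_pos: [0.5526, -0.0862, 0.0951]
orientation: [0.947, -0.209, 0.236, 0.051]
wrist_force: [-1.4, 0.6, 0.3]
width: 0.0003
grasp_force: 0.5
```

Run:
```python
from h import *
state(); c=ridgefit()
p,R=plan([(tcp_at(30,18,59,0),toolR(18),5),(tcp_at(16,8,60,0),toolR(8),5)])
```

```text
t 4.4 tcp [ 0.5526 -0.0862  0.0951] hingeframe x,y,z mm [24.6  1.  47.1] tilt 28.0 toolx [ 0.801 -0.372  0.47 ] F x,y,z [-1.5 -0.1  0.3] w 0.0003 J [-0.24 -0.03  2.02 -0.14  0.67  1.85]
ridge px (192, 209, 251, 21) hinge frame mm [47.5  0.  61.8] r 0.078 ang 52.5
[[[-1, 1.0, 0.2, 2.6, 0.0, -2.0, 0.0], [-1, 1.1, 0.2, 2.6, 0.0, -2.0, 0.0], [-1, 1.2, 0.2, 2.5, 0.0, -2.0, 0.0], [-1, 1.3, 0.2, 2.5, 0.0, -2.0, 0.0], [-1, 1.4, 0.2, 2.4, 0.0, -2.0, 0.0]]]
[[[-1, 1.0, 0.0, 2.5, 0.0, -2.0, 0.0], [-1, 1.1, 0.0, 2.5, 0.0, -2.0, 0.0], [-1, 1.2, 0.0, 2.4, 0.0, -2.0, 0.0], [-1, 1.2, 0.0, 2.4, 0.0, -2.0, 0.0], [-1, 1.3, 0.0, 2.4, 0.0, -2.0, 0.0]]]
```

Cover angle is now about 48°, with the radius unchanged. Continuing.

Request:
arm_command([
  [[-1,1,0,2.6,0,-2,0],[-1,1,0,2.6,0,-2,0],[-1,1.2,0,2.5,0,-2,0],[-1,1.3,0,2.5,0,-2,0],[-1,1.3,0,2.5,0,-2,0]],
])

```text
clock: 4.87
tcp_pos: [0.5621, -0.0906, 0.0859]
orientation: [0.964, -0.213, 0.153, 0.033]
wrist_force: [-1.1, 0.7, 0.1]
width: -0.0
grasp_force: 0.7
```

Request:
arm_command([
  [[-1,1,0,2.5,0,-2,0],[-1,1,0,2.5,0,-2,0],[-1,1.2,0,2.5,0,-2,0],[-1,1.2,0,2.5,0,-2,0],[-1,1.2,0,2.5,0,-2,0]],
])

```text
clock: 5.28
tcp_pos: [0.5697, -0.0941, 0.075]
orientation: [0.974, -0.215, 0.069, 0.014]
wrist_force: [-1.7, 0.3, 0.0]
width: 0.0004
grasp_force: 0.8
```

Run:
```python
from h import *
state(); c=ridgefit(); cv2.imwrite("pics/w5.png",c["pixels"])
p,R=plan([(tcp_at(4,0,59,0),toolR(0),5),(tcp_at(0,0,59,0),toolR(0),3)])
```

```text
t 5.28 tcp [ 0.5697 -0.0941  0.075 ] hingeframe x,y,z mm [43.5  1.  27. ] tilt 8.0 toolx [ 0.898 -0.417  0.14 ] F x,y,z [-1.7 -0.5  0. ] w 0.0004 J [-0.29  0.19  1.75 -0.02  1.06  1.73]
ridge px (195, 211, 245, 12) hinge frame mm [70.6  0.  29.8] r 0.0766 ang 22.9
[[[-1, 0.5, 0.2, 2.0, 0.0, -1.6, 0.0], [-1, 0.5, 0.2, 2.0, 0.0, -1.6, 0.0], [-1, 0.6, 0.2, 2.0, 0.0, -1.6, 0.0], [-1, 0.6, 0.2, 2.0, 0.0, -1.6, 0.0], [-1, 0.7, 0.2, 2.0, 0.0, -1.6, 0.0]]]
[[[-1, 0.1, 0.0, 1.3, 0.0, 0.0, 0.0], [-1, 0.1, 0.0, 1.3, 0.0, 0.0, 0.0], [-1, 0.1, 0.0, 1.3, 0.0, 0.0, 0.0]]]
```

View pics/w5.png

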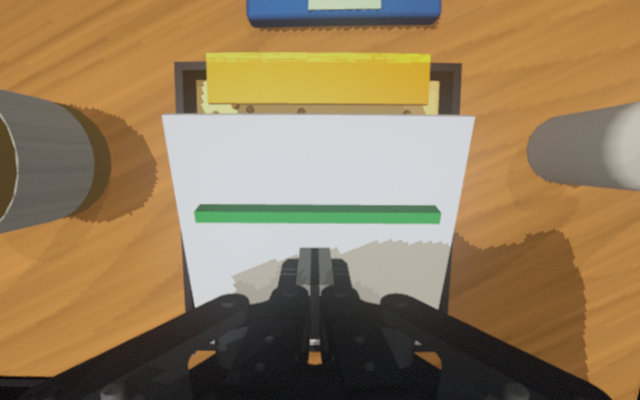

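The wrist view shows the cover at about 18°, tips at (315,250) behind the ridge (y 211-223), and the edge at y 115 just short of the lip (y 104). I'll lower it to flat.

Request:
arm_command([
  [[-1,0.5,0,2,0,-1.6,0],[-1,0.5,0,2,0,-1.6,0],[-1,0.5,0,2,0,-1.6,0],[-1,0.5,0,2,0,-1.6,0],[-1,0.5,0,2,0,-1.6,0]],
])

```text
clock: 5.75
tcp_pos: [0.5732, -0.0958, 0.0657]
orientation: [0.976, -0.216, 0.002, -0.0]
wrist_force: [1.5, -0.2, 2.3]
width: -0.0002
grasp_force: 1.0
```

Request:
arm_command([
  [[-1,0,0,1.3,0,0,0],[-1,0,0,1.3,0,0,0],[-1,0,0,1.3,0,0,0],[-1,0,0,0,0,0,0]],
])

```text
clock: 6.08
tcp_pos: [0.5728, -0.0955, 0.0616]
orientation: [0.976, -0.216, 0.002, -0.0]
wrist_force: [1.8, -0.8, 2.2]
width: 0.0002
grasp_force: 0.8
```

Run:
```python
from h import *
state(); c=ridgefit()
```

```text
t 6.08 tcp [ 0.5728 -0.0955  0.0616] hingeframe x,y,z mm [46.8  1.1 13.6] tilt 0.2 toolx [ 0.907 -0.421  0.003] F x,y,z [1.9 0.  2.2] w 0.0002 J [-0.3   0.28  1.66  0.    1.2   1.71]
ridge px (197, 204, 241, 12) hinge frame mm [76.2  0.1  9.7] r 0.0768 ang 7.2
```

Request:
arm_command([
  [[-1,0,0,1,0,0,0],[-1,0,0,0,0,0,0]],
])

```text
clock: 6.3
tcp_pos: [0.5729, -0.0955, 0.0608]
orientation: [0.976, -0.216, 0.001, -0.001]
wrist_force: [-1.3, -0.7, 5.0]
width: 0.0002
grasp_force: 2.1
```

Request:
arm_command([
  [[-1,0,0,1,0,0,0],[-1,0,0,0,0,0,0]],
])

```text
clock: 6.47
tcp_pos: [0.5731, -0.0956, 0.0602]
orientation: [0.976, -0.216, 0.002, -0.001]
wrist_force: [-2.0, 0.1, 11.4]
width: 0.0003
grasp_force: 5.4
```

Run:
```python
from h import *
state(); c=ridgefit()
```

```text
t 6.47 tcp [ 0.5731 -0.0956  0.0602] hingeframe x,y,z mm [47.1  1.1 12.2] tilt 0.2 toolx [ 0.907 -0.421  0.003] F x,y,z [-1.8 -0.7 11.4] w 0.0003 J [-0.3   0.29  1.66  0.    1.2   1.71]
ridge px (198, 203, 240, 13) hinge frame mm [76.6 -0.   7.7] r 0.077 ang 5.7
```

Force is up at 11 N, so the cover lies flat on its stop. Now I slide the tips along to the ridge and push it home.

Request:
arm_command([
  [[-1,4,0,0,0,0,0],[-1,4,0,0,0,0,0],[-1,4,0,0,0,0,0],[-1,3,0,0,0,0,0],[-1,0,0,0,0,0,0]],
])

```text
clock: 6.93
tcp_pos: [0.5871, -0.1022, 0.0602]
orientation: [0.976, -0.216, 0.002, -0.001]
wrist_force: [1.0, -1.9, 7.5]
width: -0.0001
grasp_force: 4.1
```

Run:
```python
from h import *
state(); c=ridgefit()
```

```text
t 6.93 tcp [ 0.5871 -0.1022  0.0602] hingeframe x,y,z mm [62.6  1.1 12.2] tilt 0.2 toolx [ 0.907 -0.421  0.003] F x,y,z [ 1.7 -1.3  7.5] w -0.0001 J [-0.3   0.31  1.62  0.    1.2   1.7 ]
ridge px (198, 203, 240, 13) hinge frame mm [92.1 -0.1  7.7] r 0.0924 ang 4.8
```

Friction carried the cover 15.5 mm. Next I push on until the tips bear on the ridge and the stop is felt.

Request:
arm_command([
  [[-1,3,0,0,0,0,0],[-1,3,0,0,0,0,0],[-1,3,0,0,0,0,0],[-1,2,0,0,0,0,0],[-1,0,0,0,0,0,0]],
])

```text
clock: 7.4
tcp_pos: [0.5963, -0.1064, 0.0599]
orientation: [0.976, -0.216, 0.001, -0.001]
wrist_force: [-2.8, 1.2, 8.7]
width: -0.0004
grasp_force: 4.0
```

Request:
arm_command([
  [[-1,2,0,0,0,0,0],[-1,2,0,0,0,0,0],[-1,0,0,0,0,0,0]],
])

```text
clock: 7.65
tcp_pos: [0.5999, -0.108, 0.0599]
orientation: [0.976, -0.216, 0.001, -0.001]
wrist_force: [-2.8, 2.0, 7.1]
width: -0.0003
grasp_force: 3.7
```

Run:
```python
from h import *
state(); c=ridgefit()
```

```text
t 7.65 tcp [ 0.5999 -0.108   0.0599] hingeframe x,y,z mm [76.7  1.2 11.9] tilt 0.1 toolx [ 0.907 -0.421  0.001] F x,y,z [-3.4  0.7  7.1] w -0.0003 J [-0.31  0.34  1.58  0.    1.22  1.7 ]
ridge px (200, 232, 236, 12) hinge frame mm [93.9 -0.   8.3] r 0.0942 ang 5.0
```

Request:
arm_command([
  [[-1,2,0,0,0,0,0],[-1,1,0,0,0,0,0],[-1,0,0,0,0,0,0]],
])

```text
clock: 7.95
tcp_pos: [0.6026, -0.1092, 0.0598]
orientation: [0.976, -0.216, 0.001, -0.001]
wrist_force: [-3.8, 1.6, 6.5]
width: 0.0001
grasp_force: 3.5
```

Request:
arm_command([
  [[-1,1,0,0,0,0,0],[-1,1,0,0,0,0,0],[-1,0,0,0,0,0,0]],
])

```text
clock: 8.2
tcp_pos: [0.6031, -0.1094, 0.0593]
orientation: [0.977, -0.215, -0.001, -0.001]
wrist_force: [-13.5, 6.0, 10.3]
width: -0.0002
grasp_force: 9.8
```

Run:
```python
from h import *
state(); c=ridgefit(); cv2.imwrite("pics/w6.png",c["pixels"])
```

```text
t 8.2 tcp [ 0.6031 -0.1094  0.0593] hingeframe x,y,z mm [80.1  1.3 11.3] tilt -0.1 toolx [ 0.907 -0.421 -0.002] F x,y,z [-14.8  -0.3  10.3] w -0.0002 J [-0.31  0.35  1.57  0.    1.22  1.7 ]
ridge px (201, 240, 235, 12) hinge frame mm [93.8 -0.2  8. ] r 0.0941 ang 4.9
```

View pics/w6.png

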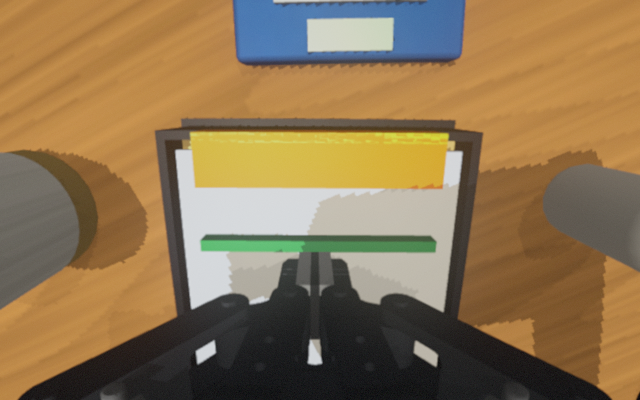

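The view shows the edge corners at (178,151) and (462,151), well past the lip mouth (y 187). The tips bear on the ridge with 15 N and it no longer moves. I'll check the edge position numerically.

Run:
```python
from h import *
o=env.get_obs(); c=env.capture("wrist"); q=np.eye(4); q[:3,:3]=Ro.from_quat(o["orientation"]).as_matrix(); q[:3,3]=o["tcp_pos"]; c["pose"]=q
for n,uv,z in [("edgeL",(178,151),.05),("edgeR",(462,151),.05),("mouth",(320,187),.053),("mouthtop",(320,187),.057),("ridge base near",(250,252),.05),("ridge top near",(250,241),.058)]:
    d=onz(c,uv,z)-HINGE; print(n,np.round([d@X*1e3,d@Y*1e3],1))
```

```text
edgeL [133.2  57.8]
edgeR [133.5 -59.3]
mouth [118.8  -0.8]
mouthtop [119.6  -0.8]
ridge base near [88.4 30.1]
ridge top near [96.8 28.2]
```

The edge is at 133 mm against the mouth at 119, so about 14 mm under the lip: fully home. I'll lift straight off, then back away.

Request:
arm_command([
  [[-1,0,0,-2,0,0,0],[-1,0,0,-4,0,0,0],[-1,-1,0,-10,0,0,0],[-1,0,0,-30,0,0,0],[-1,0,0,-40,0,0,0]],
])

```text
clock: 8.72
tcp_pos: [0.6021, -0.1094, 0.1441]
orientation: [0.976, -0.216, -0.001, -0.001]
wrist_force: [0.6, -0.5, -0.2]
width: -0.0
grasp_force: 0.0
```

Request:
arm_command([
  [[-1,-20,0,-30,0,0,0],[-1,-30,0,-10,0,0,0],[-1,-30,0,0,0,0,0],[-1,0,0,0,0,0,0],[-1,0,0,0,0,0,0]],
])

```text
clock: 9.13
tcp_pos: [0.5302, -0.0758, 0.1865]
orientation: [0.977, -0.215, 0.002, -0.001]
wrist_force: [0.1, 0.8, 0.3]
width: -0.0003
grasp_force: 0.0
```

Run:
```python
from h import *
state(); c=ridgefit(); cv2.imwrite("pics/w7.png",c["pixels"])
```

```text
t 9.13 tcp [ 0.5302 -0.0758  0.1865] hingeframe x,y,z mm [-1.000e-01  9.000e-01  1.385e+02] tilt 0.2 toolx [ 0.907 -0.421  0.004] F x,y,z [-0.2  0.7  0.3] w -0.0003 J [-0.29  0.09  1.62  0.    1.43  1.72]
ridge px (248, 74, 138, 7) hinge frame mm [93.   0.   8.7] r 0.0934 ang 5.3
```

View pics/w7.png

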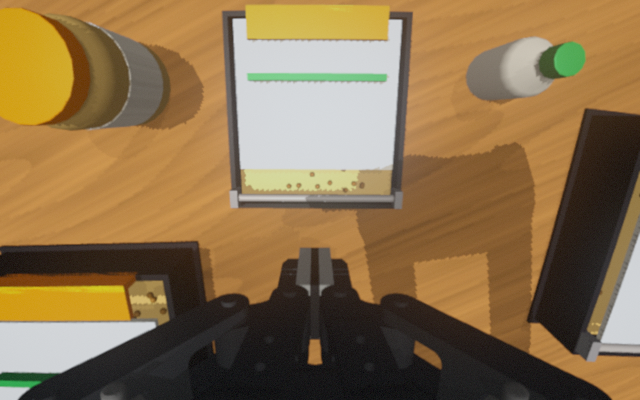

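The cover lies flat by itself, with its edge under the lip (lip at y 8-40, ridge at y 77). The jar and shaker stand untouched and the arm is clear. Handing in.

```bash
python3 -c "
from workcell import env
print(env.sign_off())"
```

```text
the job is handed in; nothing more can be done
None
```

The cover was folded flat and pushed fully home: its free edge measured about 14 mm under the lip. It stayed down when released, and I handed the job in at about 9 s; the sign-off gave no verdict.

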